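# Lock the drilling guide's arm with its pin

## Robot

A 7-joint arm with a two-finger parallel gripper is mounted at the origin on the work surface. World frame = base frame: x ahead of the robot, y to its left, z up, the work surface at z = 0. Lengths are in m, angles in rad, forces in N, time in s.
With the tool pointing down it reaches from about 0.425 to 0.875 m from the base axis. Payload 4.7 kg.
Tool frame: the origin (TCP) lies at the centre of the arm's flange, where the gripper is bolted on; the fingertips stand 182 mm ahead of it and the grasp point (between the pads) lies ahead of it (ctrl.hold_point_z is the z of the grasp point in the tool frame, in m); z points along the fingers, y is the direction in which the jaws open and shut (so a half turn about z gives the same grasp; the last joint's range is limited). The gripper opens to 87 mm and grips with 3 to 60 N. Pads are 19 mm wide; open, the fingers measure 117 mm over their backs; the gripper's body (75 mm by 190 mm) begins 51 mm behind the grasp point.
Start: joints at [1.167, 0.321, -0.07, 1.45, 0.023, 1.371, -0.057], TCP at [0.264, -0.594, 0.405] pointing down, gripper open.
Joint ranges: [-2.86, 2.86], [-0.3, 2.09], [-1.38, 1.24], [0.06, 2.45], [-1.56, 4.7], [0.09, 2.05], [-2.69, 2.69]. Speed limits (rad/s): [2.57, 2.57, 3.14, 3.14, 3.14, 3.14, 3.14].

## Interface

Orientations are given as a rotation vector (axis times angle).
In Python, from bench import get_state, imaging, workorder, ctrl gives the robot as it stands.
- The arm moves only by the tool step_arm, never from a script. Its argument "increments" is a list of rows, each an object of numbers: "claw": the opening, from 0 (shut) to 1 (fully open); "tx", "ty", "tz": the shift along the tool's x, y, z in m; "spin": the turn about the tool's z in degrees. A call has 1 to 8 rows; each row is the pose to reach, as a shift and turn from the pose commanded when the call began, along the tool's axes at that moment; what a row does not reach only later rows make up. A row lasts 1/12 s, in which the tool goes at most 41.7 mm and 7.16 degrees, less where a joint would pass 70% of its speed; a pose out of reach is approached as far as the arm can. A call with a gripper value outside its range is refused whole. The fingers move at their own pace and stop on an object; "force" is the grip in N (left out, the last holds). Time passes only in rows, so rows that repeat a pose let the fingers close. It gives the time, the measured TCP pose, the force and the opening at its end, in the units of the state.
- get_state(): the state, without advancing time (a new reading comes with each control period).
- imaging.get_image(name): name is "side" or "top" or "wrist"; returns the picture (400x640x3 uint8, blue, green, red); there is no depth.
- imaging.camera_params(name): a dict with "intrinsics" (3x3 intrinsics, pixels), "camera_from_world" (4x4, takes a point from world to camera coordinates). Camera axes: x right, y down, z forward; pixel columns grow to the right and rows downward; lengths in m; the calibration is good to about 2 mm. A picture is of the moment at which its call begins: read the wrist's pose just before it. camera_params takes no time and is no camera call; for the wrist camera it gives the pose at the moment of the call.
- workorder.close_job(): hands the job in, once; it reports no verdict.
The state is a dict: "time": time; "joint_positions": joint angles; "qd": joint speeds; "joint_torque": joint torques, N m; "position": TCP position; "tool_rot": TCP orientation; "ft_force": force on the tool from outside, world axes, zero at the start; "torque": the same for the moment, N m; "grip_width": opening from 0.0 (shut) to 1.0 (fully open).
Only numpy, scipy, OpenCV 4.12 (cv2) and the standard library are available. Lean on these libraries where they do the work, as an engineer would, in place of code of your own. Each camera call takes 0.05 s, during which the arm holds its last target. There are 200 camera calls.

## Task

Swing the raised arm of the drilling guide down by its cross-bar until it is level and its hole lines up with the holes in the steel bracket, then take the locking pin out of its wooden cradle and push it from the robot's side straight through bracket and arm until its collar sits against the bracket. In the cradle only the pin's shank is free to grip, so start the pin in the holes by its shank, let go, and then take or push it by the knob to drive it fully home. Leave the other things on the bench where they are.

Things in the scene. Friction and masses are not known exactly. Their poses are not given: they have to be found in the camera images.
- guide_arm (a joint): hinge of the guide's plywood arm (18 mm thick, 30 mm high, 210 mm long), rad: 0 = level, its hole in line with the bracket's holes; positive = free end raised; limits -0.15 and 1.15. Dry friction (0.4 N m) holds it wherever it is left. The arm's hole (14 mm) is 60 mm from the hinge axis, cross-bar axis 180 mm from it.
- guide_hinge (a point): point on the hinge axis, in the arm's middle plane, 85 mm above the bench. The guide is fixed to the bench on a plywood base 120 x 225 x 12 mm. Site axes are those of the guide: z up, x along the hinge axis and hole axis (pointing away from the robot, the direction in which the pin is pushed), the level arm runs to -y from here. The bracket is two steel cheeks 6 mm thick, 100 mm long, either side of the arm (2 mm gaps), outer faces 34 mm apart, tops 103 mm above the bench.
- guide_bar (a point): place to grip the arm's cross-bar: round aluminium bar, 14 mm thick, 150 mm long, parallel to the hinge axis, at the arm's free end, standing out both sides; this point is on its axis, 48 mm out from the arm's middle plane on the robot's side; at least 27 mm of bar is free either side of it. Under the level bar lies a fixed pine workpiece, top 34 mm above the bench.
- bracket_hole (a point): centre of the 14 mm hole in the outer face of the near cheek (robot's side), 85 mm above the bench; axes as guide_hinge: x into the hole, the pin's way. The same hole is in the far cheek. It lies 60 mm along -y from the hinge axis.
- pin_shank (a point): middle of the free part of the locking pin's shank, on the pin's axis. Site x axis points along the pin to its tip. The pin is steel, 85 g, shank 12 mm thick and 75 mm long from collar face to tip, the last 8 mm tapered to 5.6 mm; this point is 34 mm from the collar face, 41 mm from the tip. The pin starts lying level in the cradle, axis 50 mm above the bench; lift it straight up at least 25 mm.
- pin_knob (a point): centre of the pin's black knob (26 mm thick, 30 mm long), on the pin's axis 53 mm behind pin_shank; the steel collar (24 mm) is between knob and shank, its face 19 mm ahead of this point. With the collar against the bracket this point is 19 mm out from bracket_hole.
- cradle: fixed wooden pin cradle, 128 x 52 mm, 64 mm high; origin on the bench under the pin's collar face; its x axis points as the pin does. A close pocket surrounds the knob on all sides up to above its top; the shank lies in a 15 mm slot in the pocket's wall (outer face 8 mm from collar face) and in a notched post (61.5 to 66.5 mm from the collar face). Between these the shank is free, 40 mm above the cradle's base.
- glue: glue bottle, 64 mm across, 190 mm high; bystander, origin under its centre
- offcut: pine offcut 90 x 45 x 18 mm; bystander, origin under its centre
- tape: roll of tape, 90 mm across, 24 mm high; bystander, origin under its centre
- screwdriver: screwdriver; bystander
- hammer: hammer; bystander
- can: metal can, 68 mm across, 90 mm high; bystander, origin under its centre
- clamp: black bar clamp lying flat, 260 mm long, 28 mm high, beyond the guide; bystander
There are look-alikes about, which are no part of the job. Leave any green or pink look-alike of the part that bears pin_shank alone.

How it is judged:
On the way, in this order (a step that is already met when the one before it is completed fails the run):
1. the arm is swung down level, its hole in line with the bracket's (value of joint guide_arm between -0.05 and 0.05 rad), for 0.2 s.
2. the pin has passed through both cheeks and the arm (all of step 1 and x of pin_shank in the frame of bracket_hole above 0.005 m and y of pin_shank in the frame of bracket_hole between -0.004 and 0.004 m and z of pin_shank in the frame of bracket_hole between -0.004 and 0.004 m), for 0.1 s.
At the end, for the whole second after the job is handed in: The arm is level (within 0.05 rad); the pin lies in the holes of both cheeks and the arm, pushed in from the robot's side (pin_shank within 4 mm and pin_knob within 6 mm of the hole axis each way), its collar within 5 mm of the near cheek; pin at rest (all of step 1 and x of pin_knob in the frame of bracket_hole between -0.024 and -0.016 m and y of pin_knob in the frame of bracket_hole between -0.006 and 0.006 m and z of pin_knob in the frame of bracket_hole between -0.006 and 0.006 m and y of pin_shank in the frame of bracket_hole between -0.004 and 0.004 m and z of pin_shank in the frame of bracket_hole between -0.004 and 0.004 m and linear speed of pin below 0.01 m/s); the robot touches nothing.
It fails at once if a bystander on the bench is pushed more than 30 mm away (distance of any of glue, offcut, tape, screwdriver, hammer, can, clamp from where it was at the start of the episode above 0.03 m).
It also fails if it takes over 72 s, if anything falls off the work surface, if the arm or the gripper's body presses on something with over 40 N, if the wrist force passes 120 N, or if a joint passes its speed limit or range.

## Working session

There is one attempt and no reset: what is moved stays moved. The work goes in short steps, Python scripts to look and compute and a tool call to move; the robot and the scene stay as the last step left them, time stands still between calls to the robot, and variables do not carry over. Pictures are saved under pics/ and viewed, on a budget of 10 in all, crops included, one or two more only if the job needs it, and the job is handed in when it is done.

Besides the shell and the picture viewer there is one more tool, called after ">>>" as name(argument=value, ...) on one line, values as JSON. step_arm: Moves the arm, as the interface text tells. Its arguments: {"type":"object","properties":{"increments":{"type":"array"},"force":{"type":"number"}},"required":["increments"]}

```bash
mkdir -p pics; ls; cat > h.py <<'E'
import numpy as np, cv2
from bench import get_state, imaging, workorder, ctrl
from scipy.spatial.transform import Rotation as R
def cam(n):
    p=imaging.camera_params(n); return np.array(p["intrinsics"]),np.array(p["camera_from_world"])
def proj(n,X,c=None):
    K,T=c or cam(n); X=np.atleast_2d(X); q=(T[:3,:3]@X.T).T+T[:3,3]; u=(K@q.T).T; return u[:,:2]/u[:,2:]
def atz(n,uv,z,c=None):
    K,T=c or cam(n); o=-T[:3,:3].T@T[:3,3]; d=T[:3,:3].T@np.linalg.inv(K)@[uv[0],uv[1],1]; return o+d*(z-o[2])/d[2]
def toolrel(P):  # world hold-point target -> shift in tool axes
    s=get_state(); r=R.from_rotvec(s["tool_rot"]); hp=np.array(s["position"])+r.apply([0,0,ctrl.hold_point_z]); return r.inv().apply(np.array(P)-hp)
E
python3 - <<'E'
from h import *
print(get_state(), ctrl.hold_point_z)
a=imaging.get_image("side");b=imaging.get_image("top")
cv2.imwrite("pics/side0.png",a);cv2.imwrite("pics/top0.png",b)
for n in("side","top"):
    K,T=cam(n);print(n,K.round(1).tolist(),(-T[:3,:3].T@T[:3,3]).round(3),T[2,:3].round(2))
E
```

```text
pics
{'time': 0.0, 'joint_positions': array([ 1.16710176,  0.3218264 , -0.07008598,  1.45169143,  0.02261955,
        1.37082595, -0.05691085]), 'qd': array([-0.00044939, -0.00131029,  0.00191777,  0.00069598, -0.00048255,
        0.00152413, -0.00044347]), 'joint_torque': array([-3.37180663e-04, -4.91292143e+01, -4.04343372e-01, -3.12525487e+01,
       -6.40537427e-02,  4.37344343e-02,  1.99689430e-04]), 'position': array([ 0.26361478, -0.59390806,  0.40365075]), 'tool_rot': array([-3.07143493e+00, -6.51153594e-01,  8.22116126e-04]), 'ft_force': array([ 0.82389058,  0.54840693, -0.56958838]), 'torque': array([ 0.01620673, -0.00051474, -0.06028672]), 'grip_width': 1.0025162138747357} 0.1635
side [[437.4, 0.0, 311.4], [0.0, 437.4, 206.7], [0.0, 0.0, 1.0]] [0.301 0.828 0.827] [ 0.2  -0.77 -0.61]
top [[450.2, 0.0, 312.1], [0.0, 450.2, 199.2], [0.0, 0.0, 1.0]] [ 0.444 -0.055  1.13 ] [ 0.1  -0.   -0.99]
```

View pics/side0.png

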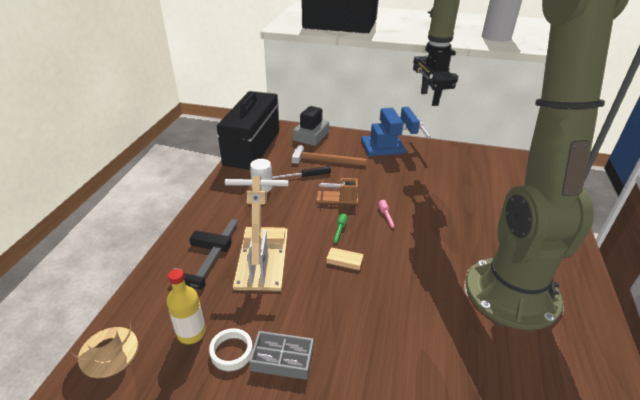

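View pics/top0.png

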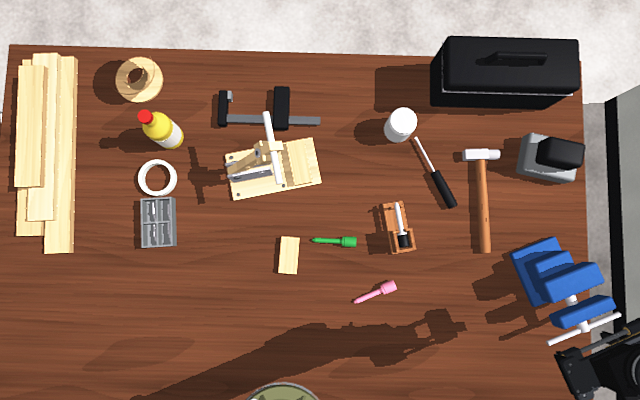

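The side view shows the guide at (262,240) with its arm raised and the white cross-bar at (256,183). The cradle is at (340,192). In the top view the guide is at (272,165), the bar at (270,132) and the cradle at (398,228).

There are three pin candidates in the top view: a green one at (335,240), a pink one at (375,292), and a steel one with a black knob in the wooden cradle at (402,225). The steel one in the cradle fits the description. I'll confirm it in an enlarged crop.

```bash
python3 - <<'E'
from h import *
b=cv2.imread("pics/top0.png")[105:260,215:425]
cv2.imwrite("pics/topc.png",cv2.resize(b,None,fx=3.8,fy=3.8,interpolation=cv2.INTER_CUBIC))
b=cv2.imread("pics/side0.png")[165:295,215:375]
cv2.imwrite("pics/sidec.png",cv2.resize(b,None,fx=4.5,fy=4.5,interpolation=cv2.INTER_CUBIC))
E
```

```text
(no output)
```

View pics/topc.png

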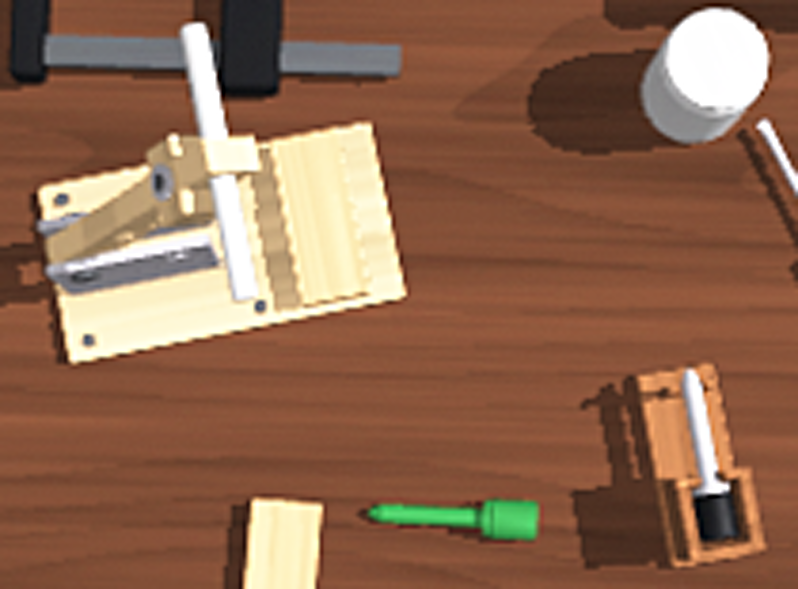

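View pics/sidec.png

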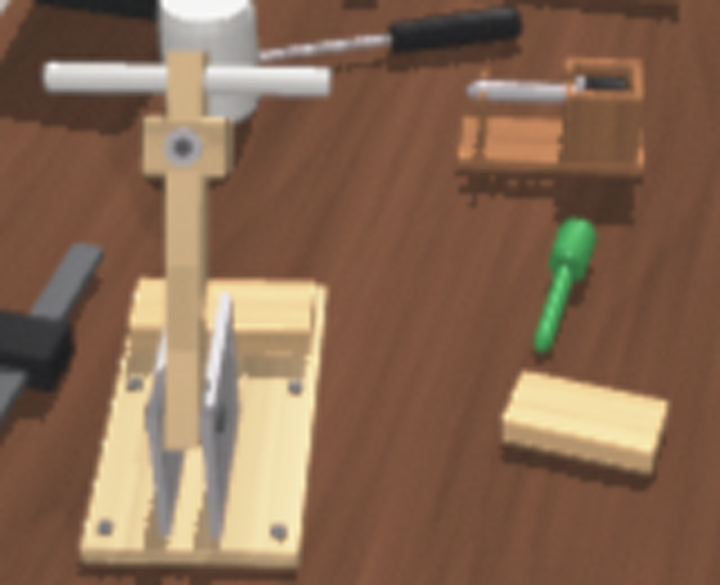

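```bash
cat >> h.py <<'E'
def tri(obs):
    A=[];b=[]
    for c,uv in obs:
        K,T=c; P=K@T
        if False: pass
    return None
E
sed -i '/^def tri/,$d' h.py; cat >> h.py <<'E'
def tri(uvt,uvs):
    P=[cam(n)[0]@cam(n)[1][:3] for n in("top","side")]
    X=cv2.triangulatePoints(P[0],P[1],np.float64(uvt).T,np.float64(uvs).T); return (X[:3]/X[3]).T
E
python3 - <<'E'
from h import *
t=lambda *p:(np.array(p)+.5)/3.8-.5+[215,105]
s=lambda *p:(np.array(p)+.5)/4.5-.5+[215,165]
X=tri(t([195,29],[245,294],[690,374]),s([50,75],[326,81],[472,89]))
print("bar far,near,tip",X.round(4).tolist(),np.linalg.norm(X[0]-X[1]))
for n,u in (("BL",[70,362]),("BR",[407,297]),("TR",[372,123]),("TL",[40,187])): print(n,atz("top",t(u)[0],.012).round(4))
for n,u in (("BL",[83,565]),("BR",[297,567])): print("s",n,atz("side",s(u)[0],.0).round(4))
for n,u in (("cheekL",[50,272]),("cheekR",[215,243])): print(n,atz("top",t(u)[0],.103).round(4))
for n,u in (("tip",[690,372]),("collar",[713,490]),("knobback",[719,540])): print(n,atz("top",t(u)[0],.05).round(4))
for n,u in (("cradle knob corner BR",[765,548]),("BL",[680,566]),("slot outerL",[664,485]),("outR",[748,467])): print(n,atz("top",t(u)[0],.064).round(4))
for n,u in (("tip",[470,89]),("shank at pocket",[568,90])): print("side",n,atz("side",s(u)[0],.05).round(4))
E
```

```text
bar far,near,tip [[0.7135, 0.0438, 0.2351], [0.5706, 0.0118, 0.2351], [0.5538, -0.258, 0.0515]] 0.1464474294689204
BL [0.5542 0.1418 0.012 ]
BR [ 0.6037 -0.0782  0.012 ]
TR [ 0.7201 -0.0518  0.012 ]
TL [0.6703 0.1672 0.012 ]
s BL [0.6689 0.1697 0.    ]
s BR [0.5546 0.1412 0.    ]
cheekL [0.5997 0.1405 0.103 ]
cheekR [0.6205 0.0411 0.103 ]
tip [ 0.5555 -0.2582  0.05  ]
collar [ 0.4812 -0.2734  0.05  ]
knobback [ 0.45   -0.2774  0.05  ]
cradle knob corner BR [ 0.4458 -0.3031  0.064 ]
BL [ 0.4332 -0.2505  0.064 ]
slot outerL [ 0.483  -0.2401  0.064 ]
outR [ 0.4956 -0.2923  0.064 ]
side tip [ 0.5553 -0.2597  0.05  ]
side shank at pocket [ 0.4896 -0.2759  0.05  ]
```

```bash
cat >> h.py <<'E'
YAW=np.radians(12.6); XG=np.array([np.cos(YAW),np.sin(YAW),0]); YG=np.array([-np.sin(YAW),np.cos(YAW),0])
def G(x,y,z): return x*XG+y*YG+[0,0,z]
def spin_for(yaw):  # deg spin to make jaws perpendicular to a heading (mod 180)
    r=R.from_rotvec(get_state()["tool_rot"]).as_matrix(); a=np.degrees(np.arctan2(r[1,0],r[0,0])); return ((a-np.degrees(yaw)+90)%180)-90
def where():
    s=get_state(); r=R.from_rotvec(s["tool_rot"]); hp=np.array(s["position"])+r.apply([0,0,ctrl.hold_point_z])
    print("t",round(s["time"],2),"hp",hp.round(4),"guide",[round(float(hp@XG),4),round(float(hp@YG),4),round(float(hp[2]),4)],"F",s["ft_force"].round(1),"w",round(s["grip_width"],3),"tilt",r.as_matrix()[2,2].round(5),"spin_err",round(spin_for(YAW),2))
E
python3 - <<'E'
from h import *
where(); print(spin_for(YAW), toolrel(G(.584,-.1135,.36)))
E
```

```text
t 0.1 hp [ 0.2635 -0.5937  0.2403] guide [0.1277, -0.6369, 0.2403] F [0.  0.1 0.5] w 0.996 tilt -1.0 spin_err 11.34
11.341400988539064 [ 0.55032525 -0.42361123 -0.11903308]
```

>>> step_arm(increments=[{"tz": -0.04},{"tz": -0.08},{"tz": -0.12},{"tx": 0.03,"ty": -0.02,"tz": -0.12,"spin": 3},{"tx": 0.06,"ty": -0.045,"tz": -0.12,"spin": 6},{"tx": 0.09,"ty": -0.07,"tz": -0.12,"spin": 9},{"tx": 0.12,"ty": -0.09,"tz": -0.12,"spin": 11.3},{"tx": 0.15,"ty": -0.115,"tz": -0.12,"spin": 11.3}])

```text
invalid input at $.increments[0]: expected keys claw, tx, ty, tz, spin
```

```bash
python3 - <<'E'
from h import *
where(); print(spin_for(YAW), toolrel(G(.584,-.1135,.36)))
E
```

```text
t 0.1 hp [ 0.2635 -0.5937  0.2403] guide [0.1277, -0.6369, 0.2403] F [0.  0.1 0.5] w 0.996 tilt -1.0 spin_err 11.34
11.341400988539064 [ 0.55032525 -0.42361123 -0.11903308]
```

All five keys are needed in every row.

>>> step_arm(increments=[{"claw": 1,"tx": 0,"ty": 0,"tz": -0.04,"spin": 0},{"claw": 1,"tx": 0,"ty": 0,"tz": -0.08,"spin": 0},{"claw": 1,"tx": 0,"ty": 0,"tz": -0.12,"spin": 0},{"claw": 1,"tx": 0.03,"ty": -0.02,"tz": -0.12,"spin": 3},{"claw": 1,"tx": 0.06,"ty": -0.045,"tz": -0.12,"spin": 6},{"claw": 1,"tx": 0.09,"ty": -0.07,"tz": -0.12,"spin": 9},{"claw": 1,"tx": 0.12,"ty": -0.09,"tz": -0.12,"spin": 11.3},{"claw": 1,"tx": 0.15,"ty": -0.115,"tz": -0.12,"spin": 11.3}])

```text
time: 0.77
position: [0.3547, -0.4268, 0.5242]
tool_rot: [-3.123, -0.342, 0.001]
ft_force: [1.6, 0.5, -0.7]
grip_width: 0.999
```

```bash
python3 - <<'E'
from h import *
where(); print(spin_for(YAW), toolrel(G(.584,-.1135,.36)), toolrel([.515,-.267,.25]))
E
```

```text
t 0.77 hp [ 0.3546 -0.4268  0.3607] guide [0.253, -0.4938, 0.3607] F [ 1.6  0.5 -0.7] w 0.999 tilt -1.0 spin_err -0.1
-0.09559430502027055 [ 0.33035616 -0.38088847  0.00066454] [ 0.19118666 -0.1212178   0.11066318]
```

>>> step_arm(increments=[{"claw": 1,"tx": 0.035,"ty": -0.02,"tz": 0.02,"spin": 0},{"claw": 1,"tx": 0.07,"ty": -0.04,"tz": 0.04,"spin": 0},{"claw": 1,"tx": 0.1,"ty": -0.06,"tz": 0.06,"spin": 0},{"claw": 1,"tx": 0.13,"ty": -0.08,"tz": 0.08,"spin": 0},{"claw": 1,"tx": 0.16,"ty": -0.1,"tz": 0.1,"spin": 0},{"claw": 1,"tx": 0.19,"ty": -0.12,"tz": 0.11,"spin": 0},{"claw": 1,"tx": 0.19,"ty": -0.12,"tz": 0.11,"spin": 0},{"claw": 1,"tx": 0.19,"ty": -0.12,"tz": 0.11,"spin": 0}])

```text
time: 1.43
position: [0.5147, -0.2663, 0.4131]
tool_rot: [-3.119, -0.355, 0.003]
ft_force: [-0.5, -1.6, 0.3]
grip_width: 1.002
```

```bash
python3 - <<'E'
from h import *
where(); c=cam("wrist"); im=imaging.get_image("wrist"); cv2.imwrite("pics/w1.png",im); np.savez("w1.npz",K=c[0],T=c[1])
print(proj("wrist",[[.515,-.267,.05],[.555,-.258,.05]],c), (-c[1][:3,:3].T@c[1][:3,3]).round(3), c[1][2,:3].round(2))
E
```

```text
t 1.43 hp [ 0.5144 -0.2659  0.2496] guide [0.444, -0.3717, 0.2496] F [-0.5 -1.6  0.3] w 1.002 tilt -0.99999 spin_err 0.4
[[321.08420889 181.18142093]
 [321.29861272 147.48829648]] [ 0.581 -0.251  0.393] [-0.25 -0.05 -0.97]
```

View pics/w1.png

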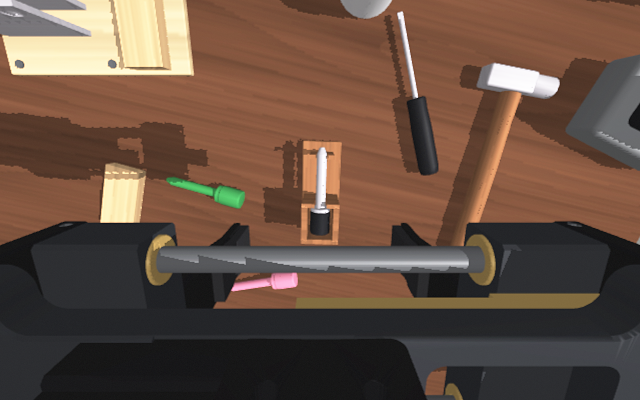

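The wrist picture confirms the steel pin with the black knob in the cradle: tip at about (322,148), collar at (320,207), knob at (320,222). The green look-alike is at (205,192) and the pink one at (270,283). I'll refine the pin axis numerically and work out the move to the bar.

```bash
python3 - <<'E'
from h import *
im=cv2.imread("pics/w1.png"); d=np.load("w1.npz"); c=(d["K"],d["T"])
m=(im.min(2)>120)
rows=[]
for v in range(146,212):
    u=np.flatnonzero(m[v,305:340])+305
    if len(u): rows.append((v,u.mean(),len(u)))
print([(v,round(float(a),1),n) for v,a,n in rows][::3])
pts=np.array([atz("",(a,v),.05,c) for v,a,n in rows if 152<v<203 and n>4]); 
f=np.polyfit(pts[:,0],pts[:,1],1); print("yaw",np.degrees(np.arctan(f[0])),"y at x=.515",np.polyval(f,.515))
print("tip",atz("",(rows[0][1],rows[0][0]),.05,c),atz("",(rows[-1][1],rows[-1][0]),.05,c))
print(toolrel(G(.584,-.1135,.36)),spin_for(YAW))
E
```

```text
[(147, 322.0, 5), (150, 322.0, 7), (153, 322.0, 9), (156, 321.0, 9), (159, 321.5, 10), (162, 321.5, 10), (165, 321.5, 10), (168, 321.5, 10), (171, 321.5, 10), (174, 321.5, 10), (177, 321.5, 10), (180, 321.5, 10), (183, 321.0, 9), (186, 320.5, 10), (189, 320.5, 10), (192, 320.5, 10), (195, 320.5, 10), (198, 320.5, 10), (201, 320.5, 10), (204, 320.0, 9), (207, 319.5, 10), (210, 319.5, 18)]
yaw 11.461813835237296 y at x=.515 -0.26694075435316134
tip [ 0.55575006 -0.2586869   0.05      ] [ 0.4772502  -0.27433229  0.05      ]
[ 0.14226557 -0.26035705 -0.10953515] 0.16940348383123194
```

>>> step_arm(increments=[{"claw": 1,"tx": 0,"ty": 0,"tz": -0.04,"spin": 0},{"claw": 1,"tx": 0.01,"ty": -0.02,"tz": -0.08,"spin": 0},{"claw": 1,"tx": 0.03,"ty": -0.055,"tz": -0.11,"spin": 0},{"claw": 1,"tx": 0.05,"ty": -0.09,"tz": -0.11,"spin": 0},{"claw": 1,"tx": 0.07,"ty": -0.125,"tz": -0.11,"spin": 0},{"claw": 1,"tx": 0.09,"ty": -0.16,"tz": -0.11,"spin": 0},{"claw": 1,"tx": 0.11,"ty": -0.195,"tz": -0.11,"spin": 0},{"claw": 1,"tx": 0.13,"ty": -0.23,"tz": -0.11,"spin": 0}])

```text
time: 2.15
position: [0.5887, -0.0205, 0.5258]
tool_rot: [3.121, 0.339, 0.002]
ft_force: [0.8, -0.0, -0.5]
grip_width: 0.995
```

```bash
python3 - <<'E'
from h import *
where(); print(toolrel(G(.584,-.1135,.235)))
E
```

```text
t 2.15 hp [ 0.589  -0.0208  0.3623] guide [0.5702, -0.1488, 0.3623] F [ 0.8 -0.  -0.5] w 0.995 tilt -1.0 spin_err -0.22
[ 0.01346584 -0.03563459  0.1272882 ]
```

>>> step_arm(increments=[{"claw": 1,"tx": 0.012,"ty": -0.03,"tz": 0,"spin": 0},{"claw": 1,"tx": 0.012,"ty": -0.03,"tz": 0.03,"spin": 0},{"claw": 1,"tx": 0.012,"ty": -0.03,"tz": 0.06,"spin": 0},{"claw": 1,"tx": 0.012,"ty": -0.03,"tz": 0.09,"spin": 0},{"claw": 1,"tx": 0.012,"ty": -0.03,"tz": 0.115,"spin": 0},{"claw": 1,"tx": 0.012,"ty": -0.03,"tz": 0.125,"spin": 0},{"claw": 1,"tx": 0.012,"ty": -0.03,"tz": 0.125,"spin": 0},{"claw": 1,"tx": 0.012,"ty": -0.03,"tz": 0.125,"spin": 0}])

```text
time: 2.82
position: [0.5942, 0.0107, 0.4007]
tool_rot: [3.122, 0.342, 0.001]
ft_force: [1.2, 1.1, 0.0]
grip_width: 0.997
```

```bash
python3 - <<'E'
from h import *
where(); print(toolrel(G(.584,-.1135,.235)))
im=imaging.get_image("wrist"); cv2.imwrite("pics/w2.png",im)
E
```

```text
t 2.82 hp [0.5944 0.0106 0.2372] guide [0.5824, -0.1193, 0.2372] F [1.2 1.1 0. ] w 0.997 tilt -1.0 spin_err -0.08
[ 0.00162299 -0.00581013  0.00223525]
```

View pics/w2.png

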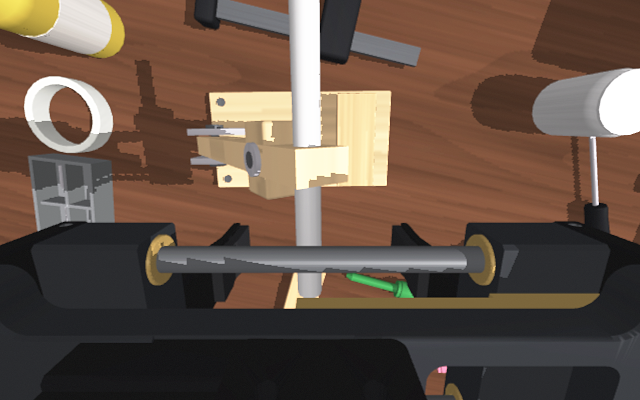

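The bar lies between the fingers at (308,250), about 12 px left of the jaw centre at 320. I'll centre on it and close.

>>> step_arm(increments=[{"claw": 1,"tx": 0.001,"ty": -0.004,"tz": 0.002,"spin": 0},{"claw": 0.5,"tx": 0.001,"ty": -0.004,"tz": 0.002,"spin": 0},{"claw": 0.1,"tx": 0.001,"ty": -0.004,"tz": 0.002,"spin": 0},{"claw": 0.1,"tx": 0.001,"ty": -0.004,"tz": 0.002,"spin": 0},{"claw": 0.1,"tx": 0.001,"ty": -0.004,"tz": 0.002,"spin": 0},{"claw": 0.1,"tx": 0.001,"ty": -0.004,"tz": 0.002,"spin": 0},{"claw": 0.1,"tx": 0.001,"ty": -0.004,"tz": 0.002,"spin": 0},{"claw": 0.1,"tx": 0.001,"ty": -0.004,"tz": 0.002,"spin": 0}], force=15)

```text
time: 3.53
position: [0.5941, 0.0161, 0.3977]
tool_rot: [3.122, 0.346, -0.0]
ft_force: [-0.5, 1.4, 0.6]
grip_width: 0.553
```

```bash
python3 - <<'E'
from h import *
where()
th0=np.arcsin(.15/.18)
for th in np.linspace(th0,0,17)[1:]: print(round(th,3), round(.18*(np.cos(th)-np.cos(th0)),4), round(.18*(np.sin(th0)-np.sin(th)),4))
E
```

```text
t 3.53 hp [0.5941 0.016  0.2342] guide [0.5832, -0.1139, 0.2342] F [-0.5  1.4  0.6] w 0.553 tilt -1.0 spin_err 0.03
0.924 0.009 0.0064
0.862 0.0177 0.0134
0.8 0.0259 0.0208
0.739 0.0336 0.0288
0.677 0.0408 0.0372
0.616 0.0474 0.046
0.554 0.0536 0.0553
0.493 0.0591 0.0649
0.431 0.064 0.0748
0.369 0.0684 0.085
0.308 0.072 0.0955
0.246 0.0751 0.1061
0.185 0.0774 0.1169
0.123 0.0791 0.1279
0.062 0.0802 0.1389
0.0 0.0805 0.15
```

>>> step_arm(increments=[{"claw": 0.1,"tx": 0,"ty": 0,"tz": 0,"spin": 0},{"claw": 0.1,"tx": 0,"ty": 0,"tz": 0,"spin": 0},{"claw": 0.1,"tx": 0,"ty": 0,"tz": 0,"spin": 0},{"claw": 0.1,"tx": 0,"ty": 0,"tz": 0,"spin": 0},{"claw": 0.1,"tx": 0,"ty": 0,"tz": 0,"spin": 0},{"claw": 0.1,"tx": 0,"ty": 0,"tz": 0,"spin": 0},{"claw": 0.1,"tx": 0,"ty": 0,"tz": 0,"spin": 0},{"claw": 0.1,"tx": 0,"ty": 0,"tz": 0,"spin": 0}])

```text
time: 4.2
position: [0.594, 0.0166, 0.3975]
tool_rot: [-3.122, -0.347, 0.0]
ft_force: [0.0, 1.3, -0.4]
grip_width: 0.155
```

```bash
python3 - <<'E'
from h import *
where()
E
```

```text
t 4.2 hp [0.5939 0.0167 0.234 ] guide [0.5832, -0.1133, 0.234] F [ 0.   1.3 -0.4] w 0.155 tilt -1.0 spin_err 0.07
```

The bar is gripped: width 0.155 is about 13.5 mm, and its position matches my estimate within 1 mm. Next I swing it along the arc.

>>> step_arm(increments=[{"claw": 0.1,"tx": 0,"ty": 0.009,"tz": 0.0065,"spin": 0},{"claw": 0.1,"tx": 0,"ty": 0.0175,"tz": 0.0135,"spin": 0},{"claw": 0.1,"tx": 0,"ty": 0.026,"tz": 0.021,"spin": 0},{"claw": 0.1,"tx": 0,"ty": 0.0335,"tz": 0.029,"spin": 0},{"claw": 0.1,"tx": 0,"ty": 0.041,"tz": 0.037,"spin": 0},{"claw": 0.1,"tx": 0,"ty": 0.0475,"tz": 0.046,"spin": 0},{"claw": 0.1,"tx": 0,"ty": 0.0535,"tz": 0.055,"spin": 0},{"claw": 0.1,"tx": 0,"ty": 0.059,"tz": 0.065,"spin": 0}])

```text
time: 4.87
position: [0.6073, -0.0421, 0.3319]
tool_rot: [3.122, 0.346, 0.001]
ft_force: [0.7, 2.7, 0.7]
grip_width: 0.153
```

```bash
python3 - <<'E'
from h import *
where()
E
```

```text
t 4.87 hp [ 0.6075 -0.0421  0.1684] guide [0.5837, -0.1736, 0.1684] F [0.7 2.7 0.7] w 0.153 tilt -1.0 spin_err 0.03
```

>>> step_arm(increments=[{"claw": 0.1,"tx": 0,"ty": 0.005,"tz": 0.01,"spin": 0},{"claw": 0.1,"tx": 0,"ty": 0.0095,"tz": 0.02,"spin": 0},{"claw": 0.1,"tx": 0,"ty": 0.013,"tz": 0.0305,"spin": 0},{"claw": 0.1,"tx": 0,"ty": 0.016,"tz": 0.041,"spin": 0},{"claw": 0.1,"tx": 0,"ty": 0.0185,"tz": 0.052,"spin": 0},{"claw": 0.1,"tx": 0,"ty": 0.02,"tz": 0.063,"spin": 0},{"claw": 0.1,"tx": 0,"ty": 0.021,"tz": 0.074,"spin": 0},{"claw": 0.1,"tx": 0,"ty": 0.0215,"tz": 0.084,"spin": 0}])

```text
time: 5.53
position: [0.6117, -0.0608, 0.2476]
tool_rot: [-3.12, -0.348, -0.0]
ft_force: [0.6, 7.4, 2.7]
grip_width: 0.154
```

>>> step_arm(increments=[{"claw": 0.1,"tx": 0,"ty": 0,"tz": 0,"spin": 0},{"claw": 0.1,"tx": 0,"ty": 0,"tz": 0,"spin": 0},{"claw": 0.1,"tx": 0,"ty": 0,"tz": 0,"spin": 0}])

```text
time: 5.78
position: [0.6116, -0.0608, 0.2472]
tool_rot: [-3.12, -0.348, 0.0]
ft_force: [2.7, 5.9, -3.3]
grip_width: 0.155
```

```bash
python3 - <<'E'
from h import *
where(); print(toolrel(G(.5837,-.1945,.085)))
E
```

```text
t 5.78 hp [ 0.6116 -0.0605  0.0837] guide [0.5837, -0.1924, 0.0837] F [ 2.7  5.9 -3.3] w 0.155 tilt -1.0 spin_err 0.14
[ 2.78777517e-05  2.08730508e-03 -1.33100616e-03]
```

>>> step_arm(increments=[{"claw": 0.3,"tx": 0,"ty": 0,"tz": 0,"spin": 0},{"claw": 0.5,"tx": 0,"ty": 0,"tz": 0,"spin": 0},{"claw": 0.6,"tx": 0,"ty": 0,"tz": 0,"spin": 0},{"claw": 0.6,"tx": 0,"ty": 0,"tz": 0,"spin": 0},{"claw": 0.6,"tx": 0,"ty": 0,"tz": 0,"spin": 0},{"claw": 0.6,"tx": 0,"ty": 0,"tz": -0.03,"spin": 0},{"claw": 0.6,"tx": 0,"ty": 0,"tz": -0.06,"spin": 0},{"claw": 0.6,"tx": 0,"ty": 0,"tz": -0.09,"spin": 0}])

```text
time: 6.45
position: [0.6112, -0.0631, 0.3392]
tool_rot: [3.122, 0.345, -0.003]
ft_force: [0.0, -0.2, 0.5]
grip_width: 0.584
```

>>> step_arm(increments=[{"claw": 0.6,"tx": -0.02,"ty": -0.03,"tz": -0.03,"spin": 0},{"claw": 0.6,"tx": -0.04,"ty": -0.06,"tz": -0.04,"spin": 0},{"claw": 0.6,"tx": -0.06,"ty": -0.09,"tz": -0.04,"spin": 0},{"claw": 0.6,"tx": -0.06,"ty": -0.12,"tz": -0.04,"spin": 0},{"claw": 0.6,"tx": -0.06,"ty": -0.12,"tz": -0.04,"spin": 0},{"claw": 0.6,"tx": -0.06,"ty": -0.12,"tz": -0.04,"spin": 0},{"claw": 0.6,"tx": -0.06,"ty": -0.12,"tz": -0.04,"spin": 0}])

```text
time: 7.03
position: [0.527, 0.0406, 0.3788]
tool_rot: [3.121, 0.345, 0.0]
ft_force: [-0.6, -0.1, 0.7]
grip_width: 0.6
```

```bash
python3 - <<'E'
from h import *
where(); c=cam("wrist"); im=imaging.get_image("wrist"); cv2.imwrite("pics/w3.png",im[:240]); np.savez("w3.npz",K=c[0],T=c[1])
s=imaging.get_image("side")
cv2.imwrite("pics/s3.png",s)
a=cv2.resize(im[0:230,120:520],None,fx=2,fy=2,interpolation=cv2.INTER_CUBIC)
cv2.imwrite("pics/w3c.png",a)
print(proj("",[G(.615,-.0125+.02,.103),G(.615,-.0925,.103),G(.615,-.0125,.085),G(.615,-.073,.103),G(.557,-.193,.085)],c).round(1))
E
```

```text
t 7.03 hp [0.5271 0.0404 0.2153] guide [0.5232, -0.0756, 0.2153] F [-0.6 -0.1  0.7] w 0.6 tilt -1.0 spin_err -0.0
[[221.9  95.9]
 [339.1  95.9]
 [250.3  97.9]
 [316.3  95.9]
 [440.8 161.2]]
```

View pics/w3c.png

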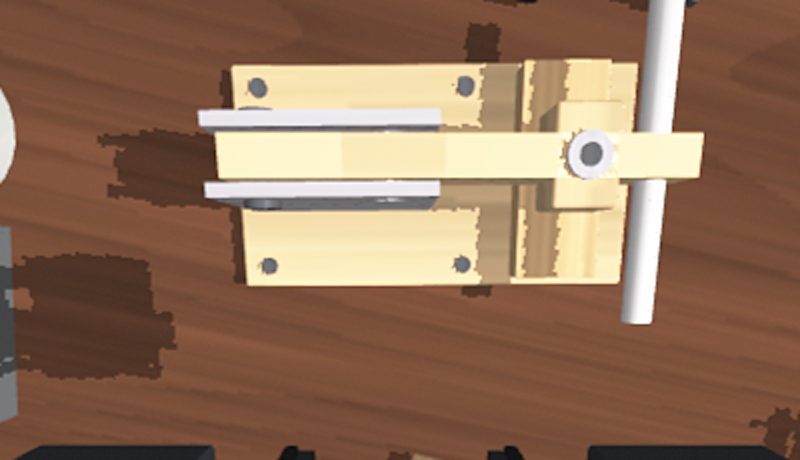

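The crop shows the arm level in the bracket. The near cheek's top outer edge runs from crop (205,197) to (438,197), the hinge bolt is at (262,203), the hole trace at (395,198) and the bar's near end at (637,320). Now the precise edges.

```bash
python3 - <<'E'
from h import *
im=cv2.imread("pics/w3.png"); d=np.load("w3.npz"); c=(d["K"],d["T"])
g=im.min(2).astype(int)
print("cols near",[ (u,g[88:104,u].tolist()) for u in (235,270,300,330)])
print("row 94 L",g[94,216:230].tolist()," R",g[94,332:346].tolist())
for v in (99,101,103,105): print(v,g[v,296:340].tolist())
print("row 95->", {k:atz("",uv,.103,c).round(4) for k,uv in dict(L=(222,94.5),R=(339.5,94.5),m=(280,98)).items()})
E
```

```text
cols near [(235, [191, 106, 113, 200, 236, 233, 231, 229, 230, 226, 183, 103, 107, 94, 63, 38]), (270, [192, 103, 132, 226, 237, 234, 233, 232, 232, 228, 159, 105, 107, 108, 109, 109]), (300, [184, 98, 156, 242, 236, 234, 233, 233, 235, 230, 159, 105, 104, 101, 110, 109]), (330, [180, 86, 175, 240, 234, 234, 235, 235, 237, 227, 127, 102, 109, 108, 102, 107])]
row 94 L [39, 38, 38, 39, 36, 26, 168, 238, 231, 230, 230, 231, 231, 231]  R [234, 235, 234, 234, 235, 235, 237, 224, 135, 116, 119, 119, 119, 119]
99 [104, 104, 104, 103, 105, 105, 105, 103, 103, 101, 101, 108, 121, 131, 130, 133, 125, 145, 186, 186, 179, 171, 158, 137, 122, 117, 112, 106, 103, 104, 105, 104, 106, 107, 102, 97, 99, 98, 99, 98, 98, 103, 110, 110]
101 [107, 106, 107, 105, 101, 104, 108, 109, 109, 109, 108, 107, 106, 106, 105, 101, 97, 97, 99, 104, 103, 104, 105, 106, 107, 107, 108, 108, 109, 108, 109, 110, 110, 109, 108, 107, 107, 105, 104, 110, 112, 110, 109, 109]
103 [109, 109, 108, 108, 109, 109, 108, 108, 108, 108, 108, 108, 108, 108, 107, 107, 107, 108, 106, 107, 108, 107, 106, 107, 108, 108, 108, 107, 107, 108, 107, 108, 107, 108, 107, 105, 105, 105, 107, 110, 107, 106, 106, 105]
105 [141, 141, 141, 141, 141, 140, 141, 139, 140, 139, 140, 140, 140, 144, 150, 151, 151, 150, 150, 150, 150, 150, 149, 150, 150, 149, 149, 149, 149, 150, 150, 149, 150, 150, 150, 150, 149, 149, 160, 157, 124, 125, 148, 173]
row 95-> {'L': array([0.5997, 0.1415, 0.103 ]), 'R': array([0.6215, 0.0438, 0.103 ]), 'm': array([0.6077, 0.0928, 0.103 ])}
```

```bash
python3 - <<'E'
from h import *
where(); print(toolrel([.5085,-.2683,.16]),spin_for(np.radians(11.7)))
E
```

```text
t 7.13 hp [0.5273 0.0398 0.215 ] guide [0.5233, -0.0762, 0.215] F [-1.3 -0.   0.9] w 0.6 tilt -1.0 spin_err -0.1
[-0.08500818  0.29671335  0.05515239] 0.8038142075267132
```

>>> step_arm(increments=[{"claw": 0.6,"tx": -0.012,"ty": 0.04,"tz": 0,"spin": 0.8},{"claw": 0.6,"tx": -0.023,"ty": 0.08,"tz": 0,"spin": 0.8},{"claw": 0.6,"tx": -0.034,"ty": 0.12,"tz": 0,"spin": 0.8},{"claw": 0.6,"tx": -0.045,"ty": 0.16,"tz": 0,"spin": 0.8},{"claw": 0.6,"tx": -0.057,"ty": 0.2,"tz": 0.01,"spin": 0.8},{"claw": 0.6,"tx": -0.068,"ty": 0.24,"tz": 0.03,"spin": 0.8},{"claw": 0.6,"tx": -0.08,"ty": 0.28,"tz": 0.045,"spin": 0.8},{"claw": 0.6,"tx": -0.085,"ty": 0.2965,"tz": 0.055,"spin": 0.8}])

```text
time: 7.8
position: [0.5069, -0.2726, 0.3221]
tool_rot: [3.124, 0.313, -0.003]
ft_force: [0.2, -0.3, -0.6]
grip_width: 0.597
```

>>> step_arm(increments=[{"claw": 0.6,"tx": 0,"ty": 0,"tz": 0,"spin": 0},{"claw": 0.6,"tx": 0,"ty": 0,"tz": 0,"spin": 0},{"claw": 0.6,"tx": 0,"ty": 0,"tz": 0,"spin": 0},{"claw": 0.6,"tx": 0,"ty": 0,"tz": 0,"spin": 0}])

```text
time: 8.13
position: [0.5095, -0.2653, 0.3242]
tool_rot: [-3.124, -0.327, -0.001]
ft_force: [-0.3, -0.1, 0.0]
grip_width: 0.598
```

```bash
python3 - <<'E'
from h import *
where(); print(toolrel([.5085,-.2683,.05]),spin_for(np.radians(11.7)))
c=cam("wrist"); im=imaging.get_image("wrist"); cv2.imwrite("pics/w4.png",im); np.savez("w4.npz",K=c[0],T=c[1])
print(proj("",[[.5085,-.2683,.05],[.5555,-.2585,.05]],c))
m=im.min(2)>120
for v in range(60,240,6):
    u=np.flatnonzero(m[v,280:360])+280
    if len(u): print(v,u.min(),u.max(),len(u),atz("",(u.mean(),v),.05,c).round(4))
E
```

```text
t 8.13 hp [ 0.5096 -0.2652  0.1607] guide [0.4395, -0.37, 0.1607] F [-0.3 -0.1  0. ] w 0.598 tilt -1.0 spin_err -0.66
[-0.00180191  0.00278783  0.11069343] 0.23746333156404376
[[322.48799535 202.15470753]
 [322.73165856 150.00143988]]
144 302 304 3 [ 0.557  -0.2403  0.05  ]
150 303 326 10 [ 0.5548 -0.255   0.05  ]
156 317 328 12 [ 0.5503 -0.2594  0.05  ]
162 316 332 15 [ 0.5452 -0.2611  0.05  ]
168 316 329 14 [ 0.5397 -0.2616  0.05  ]
174 316 329 14 [ 0.5344 -0.2628  0.05  ]
180 316 329 14 [ 0.529  -0.2639  0.05  ]
186 316 329 14 [ 0.5235 -0.2651  0.05  ]
192 316 329 14 [ 0.518  -0.2663  0.05  ]
198 316 329 14 [ 0.5124 -0.2675  0.05  ]
204 315 329 15 [ 0.5067 -0.2682  0.05  ]
210 316 328 13 [ 0.501  -0.2694  0.05  ]
216 316 328 13 [ 0.4952 -0.2707  0.05  ]
222 316 328 13 [ 0.4893 -0.2719  0.05  ]
228 297 329 20 [ 0.4825 -0.2686  0.05  ]
234 310 333 24 [ 0.4774 -0.274   0.05  ]
```

>>> step_arm(increments=[{"claw": 0.6,"tx": -0.001,"ty": 0.001,"tz": 0.03,"spin": 0},{"claw": 0.6,"tx": -0.001,"ty": 0.001,"tz": 0.05,"spin": 0},{"claw": 0.6,"tx": -0.001,"ty": 0.001,"tz": 0.06,"spin": 0},{"claw": 0.6,"tx": -0.001,"ty": 0.001,"tz": 0.06,"spin": 0},{"claw": 0.6,"tx": -0.001,"ty": 0.001,"tz": 0.06,"spin": 0}])

```text
time: 8.6
position: [0.5084, -0.2669, 0.2642]
tool_rot: [-3.125, -0.326, -0.0]
ft_force: [0.2, 0.3, 0.0]
grip_width: 0.601
```

```bash
python3 - <<'E'
from h import *
where(); print(toolrel([.5085,-.2682,.05]),spin_for(np.radians(12)))
E
```

```text
t 8.6 hp [ 0.5085 -0.2669  0.1007] guide [0.438, -0.3714, 0.1007] F [0.2 0.3 0. ] w 0.601 tilt -1.0 spin_err -0.69
[-0.00024426  0.00128507  0.05071691] -0.09092227463554536
```

>>> step_arm(increments=[{"claw": 0.6,"tx": 0,"ty": 0.001,"tz": 0.02,"spin": 0},{"claw": 0.6,"tx": 0,"ty": 0.001,"tz": 0.04,"spin": 0},{"claw": 0.6,"tx": 0,"ty": 0.001,"tz": 0.051,"spin": 0},{"claw": 0.6,"tx": 0,"ty": 0.001,"tz": 0.051,"spin": 0},{"claw": 0.6,"tx": 0,"ty": 0.001,"tz": 0.051,"spin": 0}])

```text
time: 9.02
position: [0.5086, -0.2685, 0.2134]
tool_rot: [3.125, 0.324, 0.001]
ft_force: [-1.2, -0.3, 0.1]
grip_width: 0.603
```

```bash
python3 - <<'E'
from h import *
where(); print(toolrel([.5085,-.2682,.05]))
E
```

```text
t 9.02 hp [ 0.5087 -0.2685  0.0499] guide [0.4379, -0.373, 0.0499] F [-1.2 -0.3  0.1] w 0.603 tilt -1.0 spin_err -0.74
[-1.15319518e-04 -3.23731337e-04 -6.25404826e-05]
```

>>> step_arm(increments=[{"claw": 0.05,"tx": 0,"ty": 0,"tz": 0,"spin": 0},{"claw": 0.05,"tx": 0,"ty": 0,"tz": 0,"spin": 0},{"claw": 0.05,"tx": 0,"ty": 0,"tz": 0,"spin": 0},{"claw": 0.05,"tx": 0,"ty": 0,"tz": 0,"spin": 0},{"claw": 0.05,"tx": 0,"ty": 0,"tz": 0,"spin": 0},{"claw": 0.05,"tx": 0,"ty": 0,"tz": 0,"spin": 0},{"claw": 0.05,"tx": 0,"ty": 0,"tz": 0,"spin": 0},{"claw": 0.05,"tx": 0,"ty": 0,"tz": 0,"spin": 0}], force=35)

```text
time: 9.68
position: [0.5083, -0.2685, 0.2128]
tool_rot: [3.125, 0.324, 0.0]
ft_force: [-0.7, -0.3, 0.5]
grip_width: 0.124
```

```bash
python3 - <<'E'
from h import *
where()
E
```

```text
t 9.68 hp [ 0.5083 -0.2685  0.0493] guide [0.4374, -0.3729, 0.0493] F [-0.7 -0.3  0.5] w 0.124 tilt -1.0 spin_err -0.75
```

>>> step_arm(increments=[{"claw": 0.05,"tx": 0,"ty": 0,"tz": -0.01,"spin": 0},{"claw": 0.05,"tx": 0,"ty": 0,"tz": -0.025,"spin": 0},{"claw": 0.05,"tx": 0,"ty": 0,"tz": -0.05,"spin": 0},{"claw": 0.05,"tx": 0,"ty": 0,"tz": -0.08,"spin": 0},{"claw": 0.05,"tx": 0,"ty": 0,"tz": -0.11,"spin": 0},{"claw": 0.05,"tx": 0,"ty": 0,"tz": -0.12,"spin": 0},{"claw": 0.05,"tx": 0,"ty": 0,"tz": -0.12,"spin": 0},{"claw": 0.05,"tx": 0,"ty": 0,"tz": -0.12,"spin": 0}])

```text
time: 10.35
position: [0.5081, -0.2685, 0.3327]
tool_rot: [3.124, 0.324, 0.0]
ft_force: [0.1, 0.5, -1.4]
grip_width: 0.127
```

```bash
python3 - <<'E'
from h import *
where(); print(toolrel(G(.535,-.0725,.16)),spin_for(YAW))
im=imaging.get_image("wrist"); cv2.imwrite("pics/w5.png",im[100:330,200:440].repeat(2,0).repeat(2,1))
E
```

```text
t 10.35 hp [ 0.5081 -0.2686  0.1692] guide [0.4373, -0.3729, 0.1692] F [ 0.1  0.5 -1.4] w 0.127 tilt -1.0 spin_err -0.76
[ 0.09371603 -0.3016998   0.00910075] -0.7624037340189886
```

View pics/w5.png

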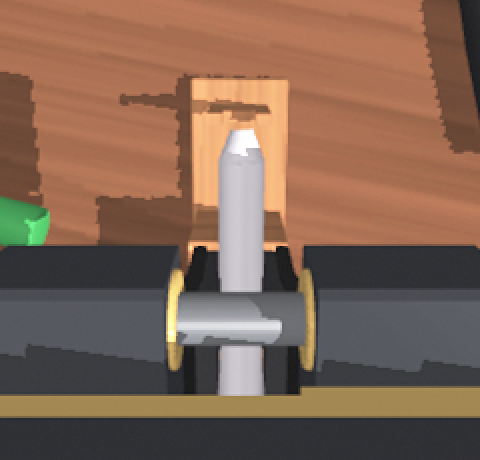

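The pin is out of the cradle and held straight, with its tip at crop (242,130), which is px (321,165), and the cradle is empty below. I'll check the pitch against the projection and carry it over.

```bash
python3 - <<'E'
from h import *
s=get_state(); r=R.from_rotvec(s["tool_rot"]); hp=np.array(s["position"])+r.apply([0,0,ctrl.hold_point_z]); h=r.apply([1,0,0]); print(h)
h=h if h[0]>0 else -h
for L in(.046,.048,.05):
  for dz in(-.003,0,.003): print(L,dz,proj("wrist",[hp+L*h+[0,0,dz]]).round(1))
E
```

```text
[ 0.9787468   0.20506501 -0.00174669]
0.046 -0.003 [[319.2 168.1]]
0.046 0 [[319.2 169. ]]
0.046 0.003 [[319.2 169.9]]
0.048 -0.003 [[319.2 164.3]]
0.048 0 [[319.2 165.1]]
0.048 0.003 [[319.2 165.9]]
0.05 -0.003 [[319.2 160.4]]
0.05 0 [[319.2 161.2]]
0.05 0.003 [[319.1 161.9]]
```

>>> step_arm(increments=[{"claw": 0.05,"tx": 0.01,"ty": -0.035,"tz": 0,"spin": -0.7},{"claw": 0.05,"tx": 0.02,"ty": -0.07,"tz": 0,"spin": -0.7},{"claw": 0.05,"tx": 0.03,"ty": -0.105,"tz": 0,"spin": -0.7},{"claw": 0.05,"tx": 0.045,"ty": -0.145,"tz": 0,"spin": -0.7},{"claw": 0.05,"tx": 0.055,"ty": -0.18,"tz": 0,"spin": -0.7},{"claw": 0.05,"tx": 0.065,"ty": -0.215,"tz": 0,"spin": -0.7},{"claw": 0.05,"tx": 0.08,"ty": -0.255,"tz": 0,"spin": -0.7},{"claw": 0.05,"tx": 0.09,"ty": -0.285,"tz": 0,"spin": -0.7}])

```text
time: 11.07
position: [0.5369, 0.032, 0.3306]
tool_rot: [-3.121, -0.346, 0.005]
ft_force: [0.4, -0.2, -1.1]
grip_width: 0.125
```

>>> step_arm(increments=[{"claw": 0.05,"tx": 0.002,"ty": -0.012,"tz": 0.0,"spin": 0},{"claw": 0.05,"tx": 0.002,"ty": -0.012,"tz": 0.03,"spin": 0},{"claw": 0.05,"tx": 0.002,"ty": -0.012,"tz": 0.055,"spin": 0},{"claw": 0.05,"tx": 0.002,"ty": -0.012,"tz": 0.075,"spin": 0},{"claw": 0.05,"tx": 0.002,"ty": -0.012,"tz": 0.08,"spin": 0},{"claw": 0.05,"tx": 0.002,"ty": -0.012,"tz": 0.08,"spin": 0},{"claw": 0.05,"tx": 0.002,"ty": -0.012,"tz": 0.08,"spin": 0},{"claw": 0.05,"tx": 0.002,"ty": -0.012,"tz": 0.08,"spin": 0}])

```text
time: 11.73
position: [0.5378, 0.0409, 0.2537]
tool_rot: [3.123, 0.342, 0.003]
ft_force: [-0.3, -0.3, -0.4]
grip_width: 0.122
```

```bash
python3 - <<'E'
from h import *
where(); print(toolrel(G(.555,-.0725,.085)),spin_for(YAW))
E
```

```text
t 11.73 hp [0.538  0.0409 0.0902] guide [0.534, -0.0775, 0.0902] F [-0.3 -0.3 -0.4] w 0.122 tilt -1.0 spin_err -0.08
[ 0.0209877  -0.00500713  0.00527551] -0.08358614736187064
```

>>> step_arm(increments=[{"claw": 0.05,"tx": 0.01,"ty": -0.005,"tz": 0.006,"spin": 0},{"claw": 0.05,"tx": 0.01,"ty": -0.005,"tz": 0.006,"spin": 0},{"claw": 0.05,"tx": 0.01,"ty": -0.005,"tz": 0.006,"spin": 0},{"claw": 0.05,"tx": 0.01,"ty": -0.005,"tz": 0.006,"spin": 0},{"claw": 0.05,"tx": 0.01,"ty": -0.005,"tz": 0.006,"spin": 0},{"claw": 0.05,"tx": 0.01,"ty": -0.005,"tz": 0.006,"spin": 0}])

```text
time: 12.23
position: [0.5458, 0.0478, 0.2472]
tool_rot: [3.122, 0.343, 0.001]
ft_force: [0.4, 0.2, -0.6]
grip_width: 0.126
```

```bash
python3 - <<'E'
from h import *
where(); print(toolrel(G(.56,-.0725,.0843)),spin_for(YAW))
im=imaging.get_image("wrist"); cv2.imwrite("pics/w6.png",cv2.resize(im[20:240,180:460],None,fx=2.8,fy=2.7,interpolation=cv2.INTER_CUBIC))
where()
E
```

```text
t 12.23 hp [0.5459 0.0477 0.0837] guide [0.5431, -0.0725, 0.0837] F [ 0.4  0.2 -0.6] w 0.126 tilt -1.0 spin_err -0.08
[ 1.68679702e-02 -4.17949646e-05 -6.34870955e-04] -0.08016559021439207
t 12.28 hp [0.5459 0.0478 0.0836] guide [0.5431, -0.0725, 0.0836] F [ 0.   0.  -1.1] w 0.122 tilt -1.0 spin_err -0.08
```

View pics/w6.png

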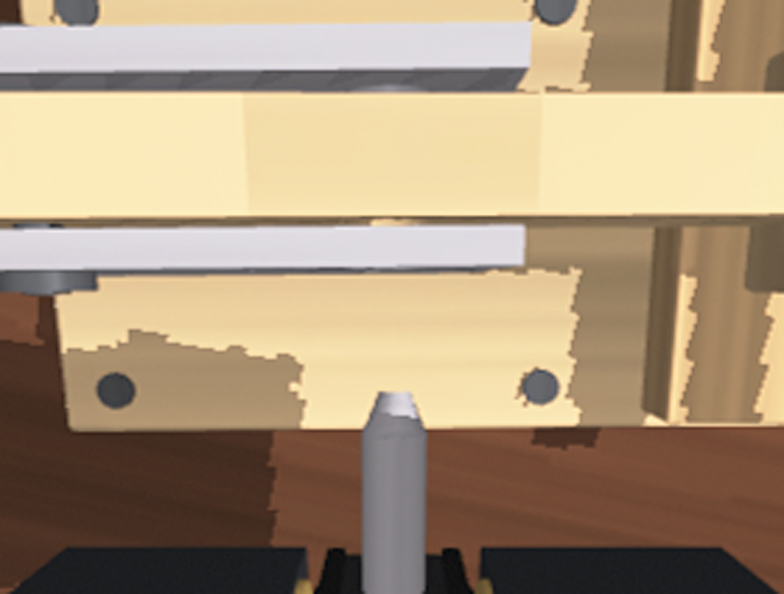

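The pin's tip at crop (397,395) lines up with the hole traces at (394,222) and (390,88), within about 1 mm. The cross-bar arm is level. I'll advance gently, watching the force.

>>> step_arm(increments=[{"claw": 0.05,"tx": 0.005,"ty": 0,"tz": -0.0005,"spin": 0},{"claw": 0.05,"tx": 0.01,"ty": 0,"tz": -0.0005,"spin": 0},{"claw": 0.05,"tx": 0.015,"ty": 0,"tz": -0.0005,"spin": 0},{"claw": 0.05,"tx": 0.02,"ty": 0,"tz": -0.0005,"spin": 0},{"claw": 0.05,"tx": 0.024,"ty": 0,"tz": -0.0005,"spin": 0},{"claw": 0.05,"tx": 0.026,"ty": 0,"tz": -0.0005,"spin": 0},{"claw": 0.05,"tx": 0.027,"ty": 0,"tz": -0.0005,"spin": 0},{"claw": 0.05,"tx": 0.027,"ty": 0,"tz": -0.0005,"spin": 0}])

```text
time: 12.95
position: [0.5724, 0.054, 0.2471]
tool_rot: [-3.123, -0.343, 0.0]
ft_force: [0.3, -0.5, -2.2]
grip_width: 0.123
```

```bash
python3 - <<'E'
from h import *
where(); print((get_state()["ft_force"]@np.array([XG,YG]).T).round(1))
E
```

```text
t 12.95 hp [0.5723 0.054  0.0836] guide [0.5703, -0.0721, 0.0836] F [ 0.3 -0.5 -2.2] w 0.123 tilt -1.0 spin_err -0.06
[ 0.1 -0.5]
```

>>> step_arm(increments=[{"claw": 0.05,"tx": 0.004,"ty": 0,"tz": 0,"spin": 0},{"claw": 0.05,"tx": 0.007,"ty": 0,"tz": 0,"spin": 0},{"claw": 0.05,"tx": 0.01,"ty": 0,"tz": 0,"spin": 0},{"claw": 0.05,"tx": 0.012,"ty": 0,"tz": 0,"spin": 0},{"claw": 0.05,"tx": 0.012,"ty": 0,"tz": 0,"spin": 0}])

```text
time: 13.37
position: [0.5836, 0.0565, 0.2467]
tool_rot: [3.123, 0.343, -0.004]
ft_force: [-2.3, -0.9, -0.7]
grip_width: 0.129
```

```bash
python3 - <<'E'
from h import *
where(); print((get_state()["ft_force"]@np.array([XG,YG]).T).round(1))
E
```

```text
t 13.37 hp [0.5832 0.0564 0.0832] guide [0.5815, -0.0722, 0.0832] F [-2.3 -0.9 -0.7] w 0.129 tilt -1.0 spin_err -0.06
[-2.5 -0.3]
```

>>> step_arm(increments=[{"claw": 0.05,"tx": 0.004,"ty": 0,"tz": 0,"spin": 0},{"claw": 0.05,"tx": 0.007,"ty": 0,"tz": 0,"spin": 0},{"claw": 0.05,"tx": 0.01,"ty": 0,"tz": 0,"spin": 0},{"claw": 0.05,"tx": 0.013,"ty": 0,"tz": 0,"spin": 0},{"claw": 0.05,"tx": 0.015,"ty": 0,"tz": 0,"spin": 0},{"claw": 0.05,"tx": 0.015,"ty": 0,"tz": 0,"spin": 0},{"claw": 0.05,"tx": 0.015,"ty": 0,"tz": 0,"spin": 0}])

```text
time: 13.95
position: [0.5949, 0.0592, 0.246]
tool_rot: [3.121, 0.343, -0.022]
ft_force: [-17.2, -2.5, 7.8]
grip_width: 0.123
```

```bash
python3 - <<'E'
from h import *
where(); print((get_state()["ft_force"]@np.array([XG,YG]).T).round(1))
E
```

```text
t 13.95 hp [0.5927 0.0586 0.0825] guide [0.5912, -0.0721, 0.0825] F [-17.2  -2.5   7.8] w 0.123 tilt -0.9999 spin_err -0.07
[-17.3   1.3]
```

>>> step_arm(increments=[{"claw": 0.05,"tx": -0.006,"ty": 0,"tz": -0.001,"spin": 0},{"claw": 0.05,"tx": -0.006,"ty": 0,"tz": -0.001,"spin": 0},{"claw": 0.05,"tx": -0.006,"ty": 0,"tz": -0.001,"spin": 0},{"claw": 0.05,"tx": -0.006,"ty": 0,"tz": -0.001,"spin": 0}])

```text
time: 14.28
position: [0.5922, 0.0585, 0.2475]
tool_rot: [-3.123, -0.343, 0.004]
ft_force: [-3.9, -0.2, -3.4]
grip_width: 0.124
```

```bash
python3 - <<'E'
from h import *
where(); print((get_state()["ft_force"]@np.array([XG,YG]).T).round(1), get_state()["torque"].round(2))
c=cam("wrist");im=imaging.get_image("wrist"); cv2.imwrite("pics/w7.png",cv2.resize(im[20:240,180:460],None,fx=2.8,fy=2.7,interpolation=cv2.INTER_CUBIC))
s=imaging.get_image("side"); cv2.imwrite("pics/s7.png",cv2.resize(s[200:300,215:345],None,fx=6,fy=5.9,interpolation=cv2.INTER_CUBIC))
E
```

```text
t 14.28 hp [0.5918 0.0584 0.084 ] guide [0.5903, -0.0721, 0.084] F [-3.9 -0.2 -3.4] w 0.124 tilt -1.0 spin_err -0.06
[-3.8  0.7] [-0.05  0.83  0.02]
```

View pics/w7.png

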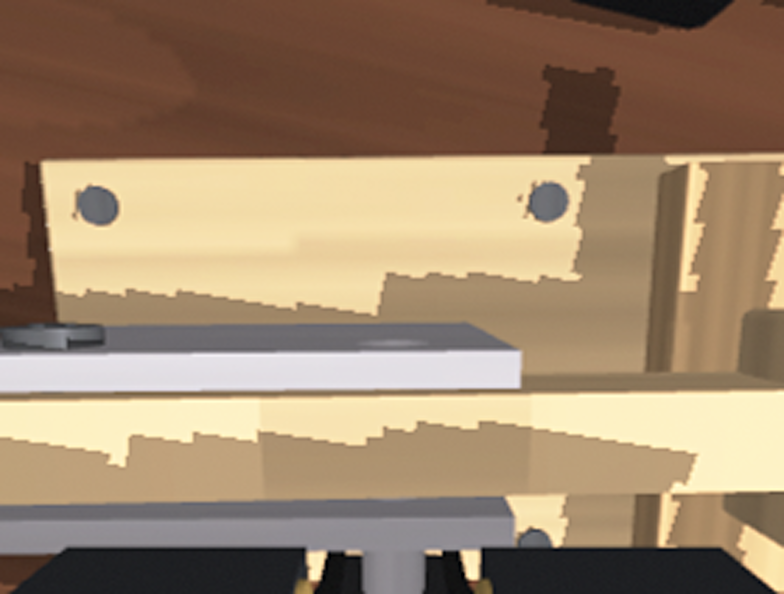

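The near cheek is entered and the pin is lined up laterally: pin at crop x 393, far hole at (390,343). The force flips sign between z=.0825 and .084, so the hole height lies between these. I'll push on at a middle height.

>>> step_arm(increments=[{"claw": 0.05,"tx": 0.002,"ty": 0,"tz": 0.0005,"spin": 0},{"claw": 0.05,"tx": 0.005,"ty": 0,"tz": 0.0005,"spin": 0},{"claw": 0.05,"tx": 0.008,"ty": 0,"tz": 0.0003,"spin": 0},{"claw": 0.05,"tx": 0.01,"ty": 0,"tz": 0,"spin": 0},{"claw": 0.05,"tx": 0.01,"ty": 0,"tz": 0,"spin": 0}], force=50)

```text
time: 14.8
position: [0.6025, 0.0607, 0.2474]
tool_rot: [-3.123, -0.343, 0.003]
ft_force: [-3.9, -0.2, -7.8]
grip_width: 0.121
```

```bash
python3 - <<'E'
from h import *
where(); print((get_state()["ft_force"]@np.array([XG,YG]).T).round(1), get_state()["torque"].round(2))
E
```

```text
t 14.8 hp [0.6022 0.0607 0.0839] guide [0.6009, -0.0721, 0.0839] F [-3.9 -0.2 -7.8] w 0.121 tilt -1.0 spin_err -0.06
[-3.8  0.6] [-0.01  0.91  0.01]
```

The pin slid in smoothly and is now about 35 mm deep. I'll relieve the vertical load, release, and go up and back to the knob.

>>> step_arm(increments=[{"claw": 0.05,"tx": 0,"ty": 0,"tz": 0.0006,"spin": 0},{"claw": 0.05,"tx": 0,"ty": 0,"tz": 0.0006,"spin": 0},{"claw": 0.3,"tx": 0,"ty": 0,"tz": 0.0006,"spin": 0},{"claw": 0.6,"tx": 0,"ty": 0,"tz": 0.0006,"spin": 0},{"claw": 0.6,"tx": 0,"ty": 0,"tz": 0.0006,"spin": 0},{"claw": 0.6,"tx": 0,"ty": 0,"tz": 0.0006,"spin": 0},{"claw": 0.6,"tx": 0,"ty": 0,"tz": 0.0006,"spin": 0},{"claw": 0.6,"tx": 0,"ty": 0,"tz": 0.0006,"spin": 0}])

```text
time: 15.47
position: [0.6034, 0.0611, 0.2488]
tool_rot: [-3.122, -0.343, -0.006]
ft_force: [0.7, -0.7, -0.3]
grip_width: 0.489
```

>>> step_arm(increments=[{"claw": 0.6,"tx": 0,"ty": 0,"tz": -0.02,"spin": 0},{"claw": 0.6,"tx": 0,"ty": 0,"tz": -0.045,"spin": 0},{"claw": 0.6,"tx": 0,"ty": 0,"tz": -0.07,"spin": 0},{"claw": 0.6,"tx": -0.02,"ty": 0,"tz": -0.075,"spin": 0},{"claw": 0.6,"tx": -0.046,"ty": 0,"tz": -0.075,"spin": 0},{"claw": 0.6,"tx": -0.046,"ty": 0,"tz": -0.075,"spin": 0},{"claw": 0.6,"tx": -0.046,"ty": 0,"tz": -0.075,"spin": 0}])

```text
time: 16.05
position: [0.5573, 0.0508, 0.3234]
tool_rot: [3.122, 0.343, 0.004]
ft_force: [-0.2, -0.9, -0.1]
grip_width: 0.601
```

```bash
python3 - <<'E'
from h import *
where(); c=cam("wrist");im=imaging.get_image("wrist"); cv2.imwrite("pics/w8.png",cv2.resize(im[20:290,160:480],None,fx=2.2,fy=2.2,interpolation=cv2.INTER_CUBIC))
print(proj("",[G(.5549,-.0722,.085),G(.574,-.0722,.085),G(.6133,-.0722,.085)],c))
E
```

```text
t 16.05 hp [0.5577 0.0507 0.1599] guide [0.5553, -0.0722, 0.1599] F [-0.2 -0.9 -0.1] w 0.601 tilt -1.0 spin_err -0.06
[[319.34679323 212.3375954 ]
 [319.29562057 189.22539426]
 [319.18318501 138.44372374]]
```

View pics/w8.png

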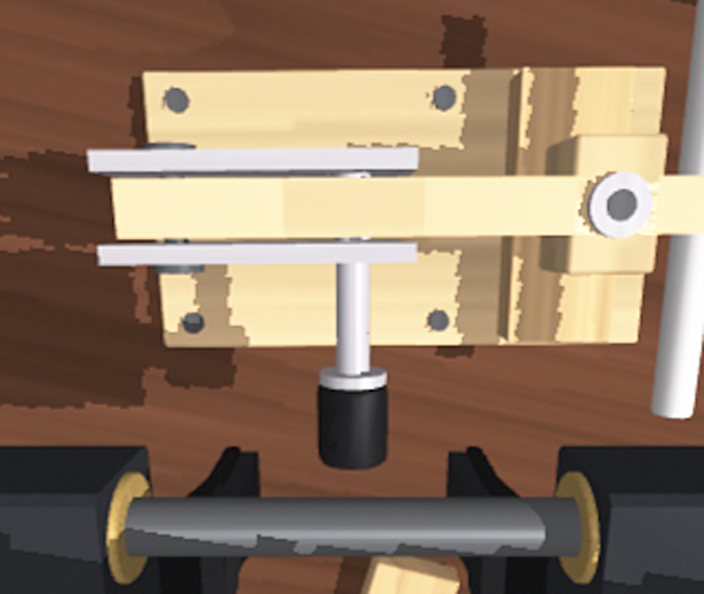

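The pin is well started: its shank shows between near cheek and arm and again at (360,177) between arm and far cheek. Collar is at crop (353,378), knob at (353,425). The knob is within 1 px of the prediction, so I'll go down, grip it and drive it home.

>>> step_arm(increments=[{"claw": 0.6,"tx": 0,"ty": 0,"tz": 0.025,"spin": 0},{"claw": 0.6,"tx": 0,"ty": 0,"tz": 0.05,"spin": 0},{"claw": 0.6,"tx": 0,"ty": 0,"tz": 0.07,"spin": 0},{"claw": 0.6,"tx": 0,"ty": 0,"tz": 0.0755,"spin": 0},{"claw": 0.6,"tx": 0,"ty": 0,"tz": 0.0755,"spin": 0},{"claw": 0.2,"tx": 0,"ty": 0,"tz": 0.0755,"spin": 0},{"claw": 0.2,"tx": 0,"ty": 0,"tz": 0.0755,"spin": 0},{"claw": 0.2,"tx": 0,"ty": 0,"tz": 0.0755,"spin": 0}], force=20)

```text
time: 16.77
position: [0.5585, 0.0509, 0.2487]
tool_rot: [3.123, 0.343, 0.004]
ft_force: [-0.6, 0.1, -0.2]
grip_width: 0.449
```

>>> step_arm(increments=[{"claw": 0.2,"tx": 0,"ty": 0,"tz": 0,"spin": 0},{"claw": 0.2,"tx": 0,"ty": 0,"tz": 0,"spin": 0},{"claw": 0.2,"tx": 0,"ty": 0,"tz": 0,"spin": 0},{"claw": 0.2,"tx": 0,"ty": 0,"tz": 0,"spin": 0}])

```text
time: 17.1
position: [0.5579, 0.0507, 0.2477]
tool_rot: [3.123, 0.343, 0.002]
ft_force: [0.0, -0.1, 0.9]
grip_width: 0.292
```

```bash
python3 - <<'E'
from h import *
where(); print((get_state()["ft_force"]@np.array([XG,YG]).T).round(1), get_state()["torque"].round(2))
E
```

```text
t 17.1 hp [0.5581 0.0507 0.0842] guide [0.5557, -0.0723, 0.0842] F [ 0.  -0.1  0.9] w 0.292 tilt -1.0 spin_err -0.07
[ 0.  -0.1] [ 0.05 -0.13  0.01]
```

>>> step_arm(increments=[{"claw": 0.2,"tx": 0.004,"ty": 0,"tz": 0,"spin": 0},{"claw": 0.2,"tx": 0.009,"ty": 0,"tz": 0,"spin": 0},{"claw": 0.2,"tx": 0.014,"ty": 0,"tz": 0,"spin": 0},{"claw": 0.2,"tx": 0.019,"ty": 0,"tz": 0,"spin": 0},{"claw": 0.2,"tx": 0.024,"ty": 0,"tz": 0,"spin": 0},{"claw": 0.2,"tx": 0.028,"ty": 0,"tz": 0,"spin": 0},{"claw": 0.2,"tx": 0.031,"ty": 0,"tz": 0,"spin": 0},{"claw": 0.2,"tx": 0.033,"ty": 0,"tz": 0,"spin": 0}])

```text
time: 17.77
position: [0.5849, 0.0568, 0.2446]
tool_rot: [3.12, 0.342, -0.031]
ft_force: [-18.9, -3.0, 8.6]
grip_width: 0.293
```

```bash
python3 - <<'E'
from h import *
where(); print((get_state()["ft_force"]@np.array([XG,YG]).T).round(1), get_state()["torque"].round(2))
E
```

```text
t 17.77 hp [0.5818 0.056  0.0811] guide [0.58, -0.0723, 0.0811] F [-18.9  -3.    8.6] w 0.293 tilt -0.99981 spin_err -0.08
[-19.1   1.2] [-0.74  3.96  0.03]
```

Some binding here (19 N along the axis, tool pitched low). As before, I'll raise slightly while pushing.

>>> step_arm(increments=[{"claw": 0.2,"tx": -0.005,"ty": 0,"tz": -0.001,"spin": 0},{"claw": 0.2,"tx": -0.005,"ty": 0,"tz": -0.0015,"spin": 0},{"claw": 0.2,"tx": -0.002,"ty": 0,"tz": -0.0015,"spin": 0},{"claw": 0.2,"tx": 0.001,"ty": 0,"tz": -0.0015,"spin": 0},{"claw": 0.2,"tx": 0.003,"ty": 0,"tz": -0.0015,"spin": 0},{"claw": 0.2,"tx": 0.003,"ty": 0,"tz": -0.0015,"spin": 0}])

```text
time: 18.27
position: [0.593, 0.0585, 0.248]
tool_rot: [-3.123, -0.343, 0.001]
ft_force: [-1.1, -0.4, -5.3]
grip_width: 0.29
```

```bash
python3 - <<'E'
from h import *
where(); print((get_state()["ft_force"]@np.array([XG,YG]).T).round(1), get_state()["torque"].round(2))
E
```

```text
t 18.27 hp [0.5929 0.0586 0.0845] guide [0.5914, -0.0722, 0.0845] F [-1.1 -0.4 -5.3] w 0.29 tilt -1.0 spin_err -0.06
[-1.1 -0.2] [-0.12  0.48  0.04]
```

>>> step_arm(increments=[{"claw": 0.2,"tx": 0.002,"ty": 0,"tz": 0,"spin": 0},{"claw": 0.2,"tx": 0.004,"ty": 0,"tz": 0,"spin": 0},{"claw": 0.2,"tx": 0.006,"ty": 0,"tz": 0,"spin": 0},{"claw": 0.2,"tx": 0.008,"ty": 0,"tz": 0,"spin": 0},{"claw": 0.2,"tx": 0.008,"ty": 0,"tz": 0,"spin": 0}])

```text
time: 18.68
position: [0.5989, 0.0599, 0.2477]
tool_rot: [3.122, 0.343, -0.012]
ft_force: [-9.8, -1.5, -2.2]
grip_width: 0.293
```

```bash
python3 - <<'E'
from h import *
where(); print((get_state()["ft_force"]@np.array([XG,YG]).T).round(1), get_state()["torque"].round(2))
c=cam("wrist");im=imaging.get_image("wrist"); cv2.imwrite("pics/w9.png",cv2.resize(im[80:320,200:440],None,fx=2.4,fy=2.4,interpolation=cv2.INTER_CUBIC))
s=imaging.get_image("side"); cv2.imwrite("pics/s9.png",cv2.resize(s[160:300,215:355],None,fx=4.2,fy=4.2,interpolation=cv2.INTER_CUBIC))
E
```

```text
t 18.68 hp [0.5977 0.0596 0.0842] guide [0.5963, -0.0723, 0.0842] F [-9.8 -1.5 -2.2] w 0.293 tilt -0.99997 spin_err -0.06
[-9.8  0.7] [-0.38  2.11  0.08]
```

>>> step_arm(increments=[{"claw": 0.2,"tx": 0.002,"ty": 0,"tz": -0.0004,"spin": 0},{"claw": 0.2,"tx": 0.004,"ty": 0,"tz": -0.0007,"spin": 0},{"claw": 0.2,"tx": 0.004,"ty": 0,"tz": -0.0007,"spin": 0}])

```text
time: 19.03
position: [0.6004, 0.0603, 0.2475]
tool_rot: [3.12, 0.343, -0.025]
ft_force: [-19.2, -3.2, 2.8]
grip_width: 0.291
```

```bash
python3 - <<'E'
from h import *
where(); print((get_state()["ft_force"]@np.array([XG,YG]).T).round(1), get_state()["torque"].round(2))
E
```

```text
t 19.03 hp [0.5978 0.0596 0.084 ] guide [0.5964, -0.0722, 0.084] F [-19.2  -3.2   2.8] w 0.291 tilt -0.99987 spin_err -0.06
[-19.4   1.1] [-0.76  3.97  0.07]
```

That is a hard stop: force doubled with no motion, which fits the collar on the cheek. I'll unload, release, rise and check.

>>> step_arm(increments=[{"claw": 0.2,"tx": -0.008,"ty": 0,"tz": 0.0005,"spin": 0},{"claw": 0.4,"tx": -0.008,"ty": 0,"tz": 0.0005,"spin": 0},{"claw": 0.7,"tx": -0.008,"ty": 0,"tz": 0.0005,"spin": 0},{"claw": 0.7,"tx": -0.008,"ty": 0,"tz": 0.0005,"spin": 0},{"claw": 0.7,"tx": -0.008,"ty": 0,"tz": 0.0005,"spin": 0},{"claw": 0.7,"tx": -0.008,"ty": 0,"tz": 0.0005,"spin": 0},{"claw": 0.7,"tx": -0.008,"ty": 0,"tz": 0.0005,"spin": 0},{"claw": 0.7,"tx": -0.008,"ty": 0,"tz": 0.0005,"spin": 0}])

```text
time: 19.7
position: [0.5969, 0.0594, 0.249]
tool_rot: [3.123, 0.343, 0.001]
ft_force: [0.2, 0.3, -1.3]
grip_width: 0.676
```

>>> step_arm(increments=[{"claw": 0.7,"tx": 0,"ty": 0,"tz": -0.02,"spin": 0},{"claw": 0.7,"tx": 0,"ty": 0,"tz": -0.045,"spin": 0},{"claw": 0.7,"tx": 0,"ty": 0,"tz": -0.075,"spin": 0},{"claw": 0.7,"tx": -0.03,"ty": 0,"tz": -0.08,"spin": 0},{"claw": 0.7,"tx": -0.06,"ty": 0,"tz": -0.08,"spin": 0},{"claw": 0.7,"tx": -0.06,"ty": 0,"tz": -0.08,"spin": 0},{"claw": 0.7,"tx": -0.06,"ty": 0,"tz": -0.08,"spin": 0}])

```text
time: 20.28
position: [0.5371, 0.046, 0.329]
tool_rot: [3.121, 0.342, 0.0]
ft_force: [0.5, -0.1, -0.3]
grip_width: 0.698
```

```bash
python3 - <<'E'
from h import *
where(); c=cam("wrist");im=imaging.get_image("wrist"); s=imaging.get_image("side")
a=cv2.resize(im[20:240,180:460],(560,440),interpolation=cv2.INTER_CUBIC); b=cv2.resize(s[160:300,215:305],None,fx=440/140,fy=440/140,interpolation=cv2.INTER_CUBIC)
p=np.hstack([a,b]); p=cv2.resize(p,None,fx=min(1,800/p.shape[1]),fy=min(1,800/p.shape[1])); cv2.imwrite("pics/end.png",p); print(p.shape)
print(proj("",[G(.6133,-.0722,.085),G(.5943,-.0722,.085)],c))
E
```

```text
t 20.28 hp [0.5372 0.0457 0.1655] guide [0.5342, -0.0726, 0.1655] F [ 0.5 -0.1 -0.3] w 0.698 tilt -1.0 spin_err -0.09
(418, 800, 3)
[[318.53109733 109.43370569]
 [318.61418593 135.17693318]]
```

View pics/end.png

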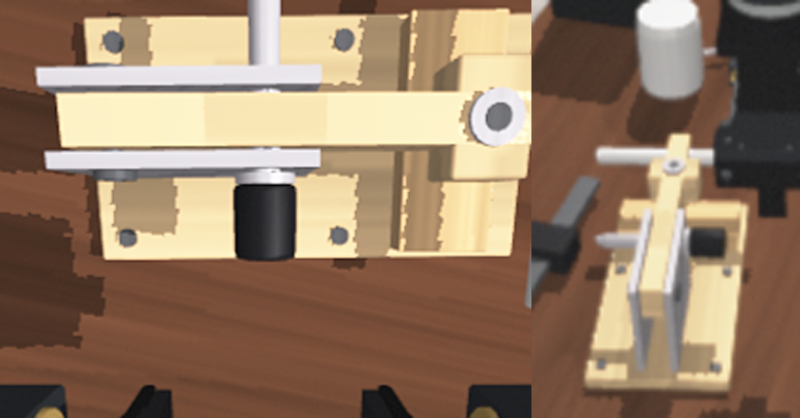

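The collar sits against the near cheek at (265,178), and the shank shows through to the far side at (265,30). The knob centre is at px row 136 against 135.2 predicted for a seated pin. The gripper is clear of everything, so I'm handing in.

```bash
python3 -c "
from bench import workorder
print(workorder.close_job())"
```

```text
the job is handed in; nothing more can be done
None
```

I swung the arm level by its cross-bar, started the steel pin in the holes by its shank, then gripped the knob and drove it home. I handed the job in at about 20 s of robot time; it gave no verdict.

**Last checks:**
- **Pin seated:** the final push hit a hard stop, with the force going from 10 to 19 N and no movement. The last picture shows the collar on the near cheek and the shank out of the far cheek. The knob was within about 1 mm of where a seated pin should put it.
- **Arm level:** the bar was at about 84 to 85 mm when I let go of it. I did not measure the arm's angle again after the pin went in; it only looks level in the last picture.
- **Robot clear:** the open gripper was well above and behind the pin, touching nothing.
- **Bystanders:** I saw no contact with any of them, but did not measure their positions afterwards.

**What disagreed:** the pin bound twice on the way in, at 17 to 19 N with the tool pitched slightly low. Raising the tool 1 to 1.5 mm freed it each time. The hard stop came about 2 mm further in than the camera estimate of the bracket face, which is within the calibration error.

I viewed 11 pictures, one over the budget.

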